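Slip test on a tilting plate

TASK

Run a slip test: set the steel sled gently down in the empty lane of the level plate, wholly on the handle side of the black cross line, and let go of it. Then raise the plate by its handle, slowly, just until the sled slides down to the stop by itself; the reference block in the other lane must stay where it is. Leave the plate standing at that angle (its hinge is stiff), do not lower it again, and leave the other things on the bench alone.

Things in the scene. Friction and masses are not known exactly. Their poses are not given: they have to be found in the camera images.
- plate_low (a point): On the hinge axis of the aluminium tilting plate (270 mm long, 160 wide), mid-width, 40 mm above the bench. Turns with the plate: x points up the plate from hinge to handle, y across it, z out of its face. Upper face at z = 6 mm, level at the start. Two lanes 73 mm wide along x: centre y = +38.5 mm (empty, the sled's) and y = -38.5 mm (the reference block's).
- tester: Fixed dark steel frame of the slip tester, 280 x 200 mm, 14 mm high foot; origin mid-foot on the bench, x uphill; the hinge is at x = -130 mm. The plate has 8 mm high side rails at y = +-77.5 mm and a 6 mm rib between the lanes. A scale of ticks stands beside it at y about -97 mm, near the low end to mid-length, up to 150 mm above the bench.
- plate_stop (a point): Uphill face of the dark steel stop bar (14 mm high) across the plate's low end, 13 mm uphill of the hinge, at the middle of the sled's lane, on the plate's face. The sled resting on it has its centre 30 mm uphill of this point.
- plate_handle (a point): Grasp point on the handle: a straight black rubber bar 14 mm wide (along the plate's y), 18 mm high, sticking 105 mm out of the plate's upper end; this point is in its middle, 330 mm from the hinge axis and 43 mm above the bench when level, free space below. The bar may turn between the fingers as the plate tilts. Raising takes 10 to 16 N here.
- plate_start (a point): Point on the plate's upper face, middle of the sled's start place (x = 215, y = 38.5 mm of plate_low). The thin black cross line is 58 mm downhill of it; the sled, 60 mm long, lies wholly on the handle side when its centre is at x = 188 to 240 mm of plate_low.
- plate (a joint): Tilt of the plate, rad: 0 level, grows as the handle rises, 0.75 at most. The stiff hinge stays where it is left. The sled slips somewhere between about 0.17 and 0.41 rad, differently each time (unknown friction); the reference block slips at a tangent about 1.24 times the sled's, only 0.04 to 0.08 rad beyond.
- sled_center (a point): Sled: flat steel block 60 x 50 x 14 mm (its x, y, z) with an upright black round post, 16 mm across and 40 mm high, on its middle; 54 mm high in all, 0.14 to 0.28 kg. This point is on its upright axis, 27 mm above its underside, on the post. On the bench at the start; it goes on the plate with its 60 mm side along the lane.
- ref_center (a point): Reference block: a plain steel block 50 x 40 x 28 mm on a thin rubber foot, no post, lying in its lane on the plate, its centre at x = 210 mm of plate_low. This point is its centre.
- weight_center (a point): Bystander: a turned brass weight with a knob, 40 mm across and 46 mm high; this point is half-way up.
- screwdriver: Bystander: a screwdriver lying on the bench, about 200 mm long.
- collar: Bystander: a steel shaft collar, 44 mm across, 18 mm high; origin at the middle of its underside.
- cleaner: Bystander: a white plastic bottle, 56 mm across and 150 mm tall; origin at the middle of its underside.
There are look-alikes about, which are no part of the job. What is shaped like the part that bears sled_center but turquoise is not meant.

How it is judged:
By the outcome, as a careful person would: the job done as asked, in the order asked, and still so for the second after the job is handed in, with the robot touching nothing.
It also fails if it takes over 67 s, if anything falls off the work surface, if the arm or the gripper's body presses on something with over 40 N, if the wrist force passes 120 N, or if a joint passes its speed limit or range.

ROBOT

A 6-joint arm with a two-finger parallel gripper is mounted at the origin on the work surface. World frame = base frame: x ahead of the robot, y to its left, z up, the work surface at z = 0. Lengths are in m, angles in rad, forces in N, time in s.
With the tool pointing down it reaches from about 0.375 to 0.9 m from the base axis. Payload 3.1 kg.
Tool frame: the origin (TCP) lies on the front face of the gripper's body, between the roots of the fingers; the fingertips stand 73 mm ahead of it and the grasp point (between the pads) lies 54 mm ahead of it (manip.tips_ahead is the distance from the TCP to the fingertips, in m); z points along the fingers, y is the line along which they close (so a half turn about z gives the same grasp; the last joint's range is limited). The gripper opens to 85 mm and grips with 20 to 120 N. Pads are 22 mm wide; open, the fingers measure 114 mm over their backs; the gripper's body (76 mm by 85 mm) begins 54 mm behind the grasp point. The pads swing forward as they close: fully open they stand 13 mm farther back than shut.
Start: joints at [1.014, 0.527, 1.433, -0, 1.181, -0.178], TCP at [0.231, 0.581, 0.304] pointing down, gripper open.
Joint ranges: [-3.08, 3.08], [-0.75, 2.2], [0.22, 2.44], [-1.43, 4.57], [0, 2.65], [-2.85, 2.85]. Speed limits (rad/s): [2.79, 2.79, 3.14, 3.14, 3.14, 3.14].

INTERFACE

Orientations are given as a unit quaternion [x, y, z, w].
In Python, from station import sense, eyes, workorder, manip gives the robot as it stands.
- The arm moves only by the shell command python3 -m inch 'ROWS' [OPENING] [FORCE]. ROWS is JSON, a list of rows, each an object of numbers: "dx", "dy", "dz": the shift along the tool's x, y, z in cm; "wx", "wy", "wz": the turn, a rotation vector about the tool's x, y, z in degrees. In form: [{"dx": .., "dy": .., "dz": .., "wx": .., "wy": .., "wz": ..}, ...]. A call has 1 to 10 rows; each row shifts and turns the commanded pose from where the row before left it, along the tool's axes as they then stand; what a row does not reach is not made up. A row lasts 1/8 s, in which the tool goes at most 62.5 mm and 10.7 degrees, less where a joint would pass 70% of its speed; a pose out of reach is approached as far as the arm can. A call with a gripper value outside its range is refused whole. OPENING is the opening, from 0 (shut) to 1 (fully open), set as the call begins (- or left out, the last holds). The fingers move at their own pace and stop on an object; FORCE is the grip in N (left out, the last holds). Time passes only in rows, so rows that do not move let the fingers close. It gives the time, the measured TCP pose, the force, the opening and the grip force at its end, in the units of the state.
- sense(): the state, without advancing time (a new reading comes with each control period).
- eyes.snapshot(name): name is "scene" or "side" or "wrist"; returns the picture (384x512x3 uint8, red, green, blue); there is no depth.
- eyes.camera_params(name): a dict with "fx", "fy", "cx", "cy" (pixels), "rvec" (rotation vector, rad) and "tvec" (3), from world to camera coordinates, as OpenCV has them. Camera axes: x right, y down, z forward; pixel columns grow to the right and rows downward; lengths in m; the calibration is good to about 2 mm. A picture is of the moment at which its call begins: read the wrist's pose just before it. camera_params takes no time and is no camera call; for the wrist camera it gives the pose at the moment of the call.
- workorder.sign_off(): hands the job in; it is judged then, once.
The state is a dict: "t": time; "q": joint angles; "qd": joint speeds; "tau": joint torques, N m; "tcp_pos": TCP position; "tool_rot": TCP orientation; "force": force on the tool from outside, world axes, zero at the start; "ft_torque": the same for the moment, N m; "finger_gap": opening from 0.0 (shut) to 1.0 (fully open); "gripper_force": force on a finger pad.
Only numpy, scipy, OpenCV 4.12 (cv2) and the standard library are available. Lean on these libraries where they do the work, as an engineer would, in place of code of your own. Each camera call takes 0.05 s, during which the arm holds its last target. There are 200 camera calls.

## Working session

There is one attempt and no reset: what is moved stays moved. The work goes in short steps, Python scripts to look and compute and a shell command to move; the robot and the scene stay as the last step left them, time stands still between calls to the robot, and variables do not carry over. Pictures are saved under pics/ and viewed, at most 10 in all, crops included, and the job is handed in when it is done.

```bash
mkdir -p pics; cat > h.py <<'E'
import numpy as np, cv2, json
from scipy.spatial.transform import Rotation as R
from station import sense, eyes, workorder, manip
def cam(n):
    p=eyes.camera_params(n); K=np.array([[p['fx'],0,p['cx']],[0,p['fy'],p['cy']],[0,0,1]],float)
    return K,R.from_rotvec(np.ravel(p['rvec'])).as_matrix(),np.ravel(p['tvec']).astype(float)
def back(n,u,v,z,c=None):
    K,Rm,t=c or cam(n); d=Rm.T@np.linalg.solve(K,[u,v,1.]); o=-Rm.T@t
    return o+d*(z-o[2])/d[2]
def proj(n,P,c=None):
    K,Rm,t=c or cam(n); q=K@(Rm@np.asarray(P,float)+t); return q[:2]/q[2]
def save(n,f,crop=None,s=1.5):
    im=eyes.snapshot(n)
    if crop: x0,y0,x1,y1=crop; im=im[y0:y1,x0:x1]
    im=cv2.resize(im,None,fx=s,fy=s,interpolation=cv2.INTER_CUBIC); cv2.imwrite('pics/'+f,im[:,:,::-1])
def tool(P,quat=None):  # shift in tool axes (cm) to bring the grasp point to P
    s=sense(); r=R.from_quat(s['tool_rot']); g=np.array(s['tcp_pos'])+r.apply([0,0,.054])
    return (r.inv().apply(np.asarray(P)-g)*100).round(2)
E
python3 - <<'E'
from h import *
a=eyes.snapshot('scene');b=eyes.snapshot('side')
cv2.imwrite('pics/scene0.png',cv2.resize(a,None,fx=1.56,fy=1.56,interpolation=2)[:,:,::-1])
cv2.imwrite('pics/side0.png',cv2.resize(b,None,fx=1.56,fy=1.56,interpolation=2)[:,:,::-1])
s=sense();print(s['t'],s['tcp_pos'],s['tool_rot'],R.from_quat(s['tool_rot']).as_matrix().round(2))
for n in('scene','side','wrist'):
    K,Rm,t=cam(n);print(n,K[0,0],(-Rm.T@t).round(3),Rm[2].round(2))
E
```

```text
0.1 [0.23085763 0.58028694 0.30302714] [ 1.88282995e-01  9.82114352e-01 -8.89207265e-04 -3.51385658e-04] [[-0.93  0.37 -0.  ]
 [ 0.37  0.93 -0.  ]
 [ 0.   -0.   -1.  ]]
scene 478.97852766758837 [1.194 0.801 0.768] [-0.49 -0.67 -0.56]
side 439.71348634195436 [ 0.329 -0.769  0.742] [ 0.23  0.72 -0.65]
wrist 314.52937072959315 [0.156 0.61  0.372] [ 0.29 -0.12 -0.95]
```

View pics/scene0.png

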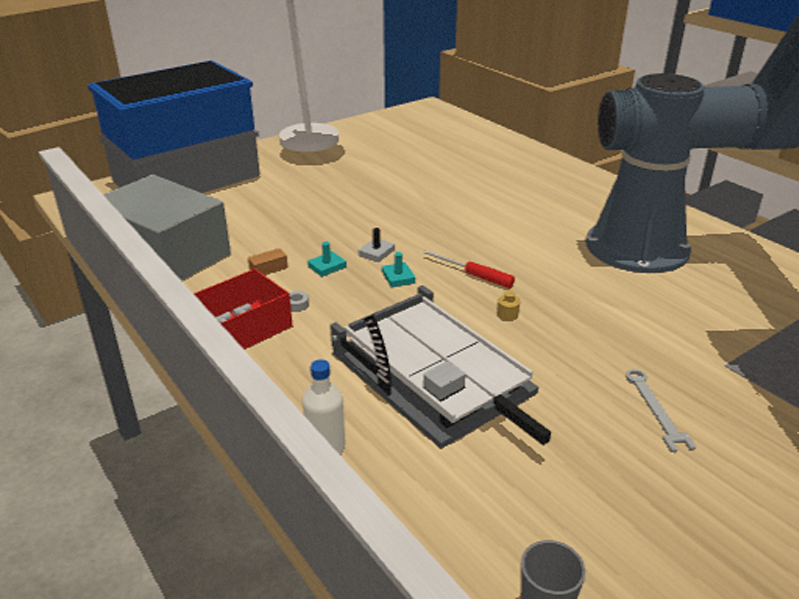

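View pics/side0.png

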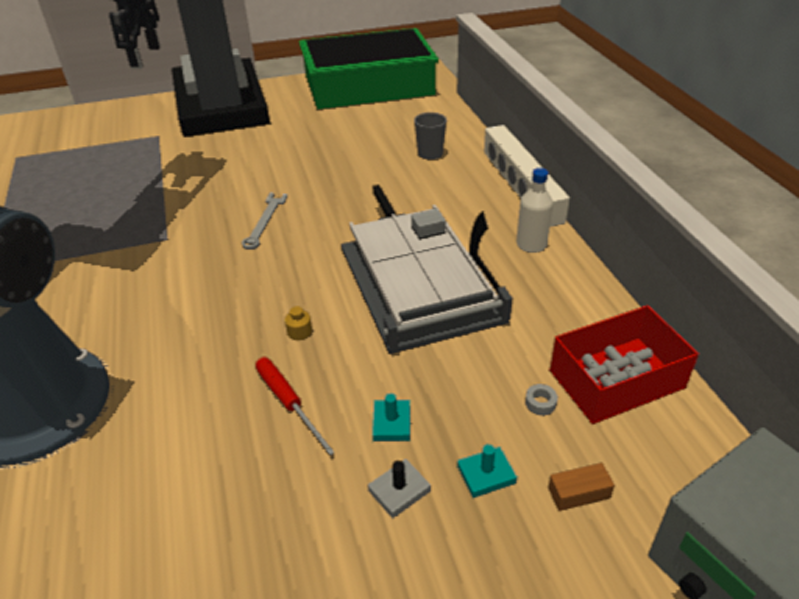

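The scene view shows the tilting plate with its handle towards lower right (548,437), and the reference block at (444,378).

Candidates for the sled (side view):
- turquoise at (392,418): a look-alike
- turquoise at (488,470): a look-alike
- steel with a black post at (399,487): fits the description, so I choose this one

Next are close crops of the sled and the plate.

```bash
python3 - <<'E'
from h import *
save('side','c1.png',(215,280,345,340),6)
save('side','c2.png',(210,110,340,230),5)
E
```

```text
(no output)
```

View pics/c1.png

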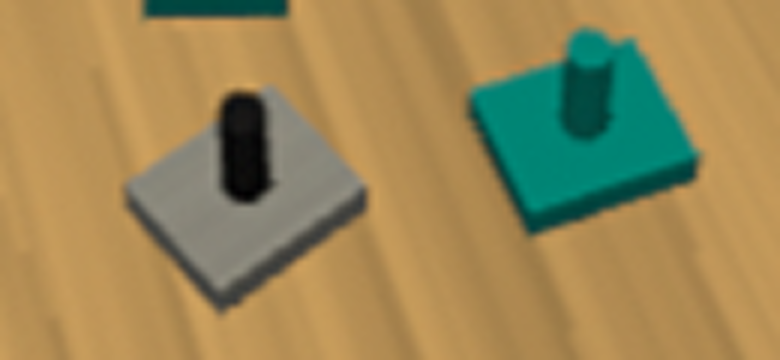

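View pics/c2.png

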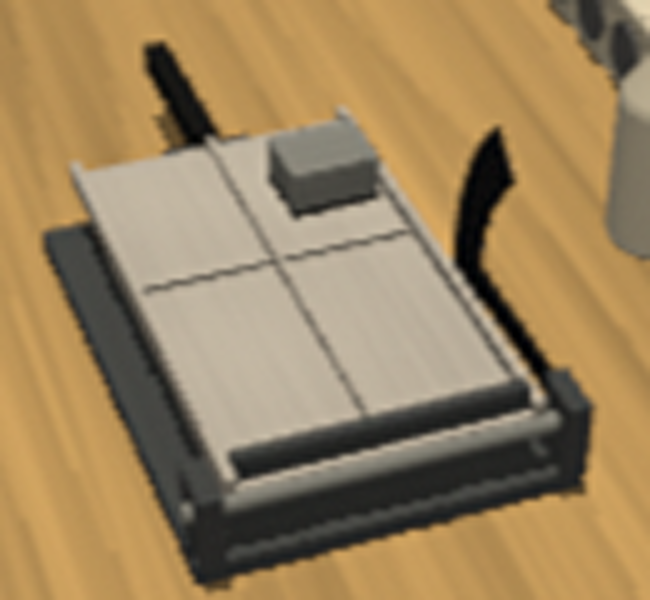

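The close crop shows the steel base with a black post: base corners at crop (127,193), (222,297), (367,188), (272,88), and the post top at (243,103). The plate crop shows the line crossing the rib at (280,259), the upper end of the rib at (208,140) and the handle tip at (155,45).

```bash
python3 - <<'E'
from h import *
c=cam('side')
S=lambda u,v,z:back('side',215+u/6,280+v/6,z,c)
P=lambda u,v,z:back('side',210+u/5,110+v/5,z,c)
co=[S(127,190,.014),S(222,297,.014),S(367,188,.014),S(272,88,.014)]
for p in co: print(p.round(4))
print('edges',[np.linalg.norm(co[i]-co[(i+1)%4]).round(4) for i in range(4)],'mean',np.mean(co,0).round(4),'posttop',S(243,102,.054).round(4),'postbase',S(246,190,.014).round(4))
for i in range(2): d=co[i+1]-co[i];print('edge ang',np.degrees(np.arctan2(d[1],d[0])))
X=P(280,259,.0465);L=P(145,290,.046);Rr=P(410,232,.046);U=P(208,140,.049);lo=P(365,413,.049)
tip=P(155,45,.052)
print('X',X,'L',L,'R',Rr,np.linalg.norm(L-Rr),'U',U,np.linalg.norm(U-X),'lo',lo,np.linalg.norm(lo-X),'tip',tip,np.linalg.norm(tip-X))
d=U-lo;print('up',np.degrees(np.arctan2(d[1],d[0])));d=L-Rr;print('lat',np.degrees(np.arctan2(d[1],d[0]))-90)
d=tip-lo;print('up2',np.degrees(np.arctan2(d[1],d[0])))
E
```

```text
[ 0.4138 -0.2902  0.014 ]
[ 0.4317 -0.3361  0.014 ]
[ 0.4865 -0.3137  0.014 ]
[ 0.4692 -0.2678  0.014 ]
edges [np.float64(0.0494), np.float64(0.0592), np.float64(0.0491), np.float64(0.0597)] mean [ 0.4503 -0.3019  0.014 ] posttop [ 0.4514 -0.2974  0.054 ] postbase [ 0.4498 -0.3022  0.014 ]
edge ang -68.71567283200768
edge ang 22.30077348866319
X [0.59966608 0.09843243 0.0465    ] L [0.52651218 0.09655375 0.046     ] R [0.67194687 0.0991909  0.046     ] 0.14545859349174872 U [0.5941993  0.21144381 0.049     ] 0.11317113719274549 lo [ 0.59999187 -0.03223266  0.049     ] 0.1306894111212678 tip [0.59147151 0.31146678 0.052     ] 0.21326283158460171
up 91.36175445013482
lat -268.96117921248015
up2 91.42007988694594
```

Sizes check out (edges 49 × 59 mm, cross line 145 mm). Sled centre is about (0.450, -0.302) with its 60 mm side at 22.3°. Plate uphill direction is 91.4°.

```bash
python3 -m inch '[{"dx":-2,"dy":-2},{"dx":-4.2,"dy":-4},{"dx":-4.2,"dy":-4},{"dx":-4.2,"dy":-4},{"dx":-4.2,"dy":-4},{"dx":-4.2,"dy":-4},{"dx":-4.2,"dy":-4},{"dx":-4.2,"dy":-4},{"dx":-4.2,"dy":-4},{"dx":-4.2,"dy":-4}]' 0.6
python3 - <<'E'
from h import *
print(manip.tips_ahead, tool([.45,-.302,.19]), sense()['tcp_pos'],sense()['q'])
E
```

```text
0.0726 [-52.99 -73.86   6.02] [0.23092699 0.58039552 0.30327966] [ 1.01347734e+00  5.28150679e-01  1.43342367e+00 -1.74400776e-05
  1.18142885e+00 -1.78469757e-01]invalid input at $[0]: expected keys dx, dy, dz, wx, wy, wz
```

```bash
python3 -m inch '[{"dx":-2,"dy":-2,"dz":0,"wx":0,"wy":0,"wz":0},{"dx":-4.2,"dy":-4,"dz":0,"wx":0,"wy":0,"wz":0},{"dx":-4.2,"dy":-4,"dz":0,"wx":0,"wy":0,"wz":0},{"dx":-4.2,"dy":-4,"dz":0,"wx":0,"wy":0,"wz":0},{"dx":-4.2,"dy":-4,"dz":0,"wx":0,"wy":0,"wz":0},{"dx":-4.2,"dy":-4,"dz":0,"wx":0,"wy":0,"wz":0},{"dx":-4.2,"dy":-4,"dz":0,"wx":0,"wy":0,"wz":0},{"dx":-4.2,"dy":-4,"dz":0,"wx":0,"wy":0,"wz":0},{"dx":-4.2,"dy":-4,"dz":0,"wx":0,"wy":0,"wz":0},{"dx":-4.2,"dy":-4,"dz":0,"wx":0,"wy":0,"wz":0}]' 0.6
python3 - <<'E'
from h import *
print(tool([.45,-.302,.19]), sense()['tcp_pos'],sense()['q'])
E
```

```text
t: 1.45
tcp_pos: [0.4609, 0.0786, 0.304]
tool_rot: [0.188, 0.982, 0.0, 0.0]
force: [1.3, 0.5, 0.0]
finger_gap: 0.602
gripper_force: 0.0
[-13.06 -35.77   6.  ] [0.46092747 0.07859436 0.30403492] [-7.08641442e-02  3.16446170e-01  1.81483655e+00  1.73905047e-04
  1.00980958e+00 -1.26269147e+00]
```

```bash
python3 -m inch '[{"dx":-1.87,"dy":-5.11,"dz":0.86,"wx":0,"wy":0,"wz":0},{"dx":-1.87,"dy":-5.11,"dz":0.86,"wx":0,"wy":0,"wz":0},{"dx":-1.87,"dy":-5.11,"dz":0.86,"wx":0,"wy":0,"wz":0},{"dx":-1.87,"dy":-5.11,"dz":0.86,"wx":0,"wy":0,"wz":0},{"dx":-1.87,"dy":-5.11,"dz":0.86,"wx":0,"wy":0,"wz":0},{"dx":-1.87,"dy":-5.11,"dz":0.86,"wx":0,"wy":0,"wz":0},{"dx":-1.87,"dy":-5.11,"dz":0.86,"wx":0,"wy":0,"wz":0},{"dx":0,"dy":0,"dz":0,"wx":0,"wy":0,"wz":9.2},{"dx":0,"dy":0,"dz":0,"wx":0,"wy":0,"wz":9.2},{"dx":0,"dy":0,"dz":0,"wx":0,"wy":0,"wz":9.2}]' 0.6 >/dev/null
python3 -m inch '[{"dx":0,"dy":0,"dz":0,"wx":0,"wy":0,"wz":9.2},{"dx":0,"dy":0,"dz":0,"wx":0,"wy":0,"wz":9.2},{"dx":0,"dy":0,"dz":0,"wx":0,"wy":0,"wz":0}]'
python3 - <<'E'
from h import *
c=cam('wrist');save('wrist','w1.png')
print(tool([.45,-.302,.038]), sense()['q'])
print(R.from_quat(sense()['tool_rot']).as_matrix()[:,1].round(3))
for z in(.014,.054): print(proj('wrist',[.45,-.302,z],c)*1.5)
E
```

```text
t: 3.08
tcp_pos: [0.4496, -0.3003, 0.2436]
tool_rot: [0.556, 0.831, 0.0, -0.0]
force: [-0.0, -0.2, -0.5]
finger_gap: 0.599
gripper_force: 0.0
[-0.18 -0.03 15.16] [-7.95531808e-01  4.97048794e-01  1.70509790e+00  8.59413539e-06
  9.39617109e-01 -1.18743270e+00]
[ 0.924  0.382 -0.   ]
[378.65577832 260.17694046]
[378.66749242 278.5675089 ]
```

View pics/w1.png

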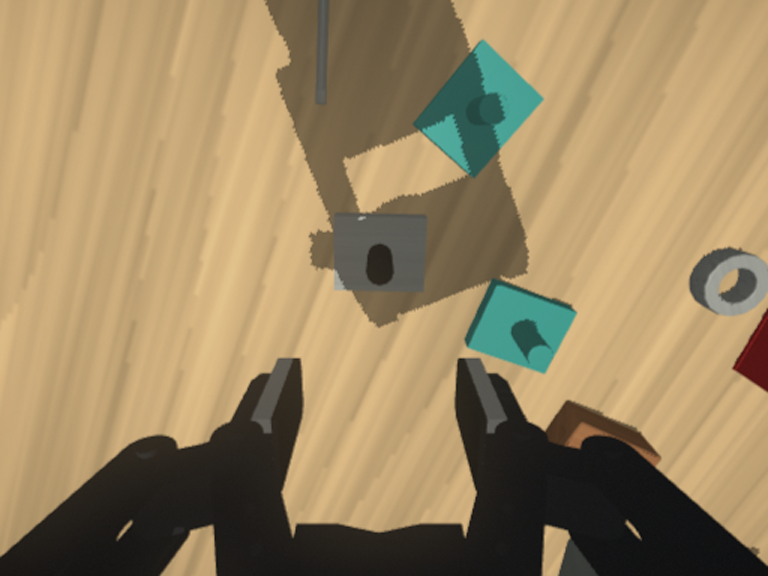

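The wrist view shows the steel sled aligned with the fingers, its base centred at about (380,252), the post top at about (380,272), and nothing in the way of the fingers.

```bash
python3 - <<'E'
from h import *
c=cam('wrist')
a=back('wrist',380/1.5,272/1.5,.054,c);b=back('wrist',380/1.5,252.5/1.5,.014,c);print(a,b,tool([*a[:2],.038]),tool([*b[:2],.038]))
E
```

```text
[ 0.44921826 -0.29807276  0.054     ] [ 0.44884982 -0.29688158  0.014     ] [ 0.22  0.04 15.16] [ 0.34  0.06 15.16]
```

```bash
python3 -m inch '[{"dx":0.25,"dy":0.05,"dz":3,"wx":0,"wy":0,"wz":0},{"dx":0,"dy":0,"dz":4,"wx":0,"wy":0,"wz":0},{"dx":0,"dy":0,"dz":4,"wx":0,"wy":0,"wz":0},{"dx":0,"dy":0,"dz":2.5,"wx":0,"wy":0,"wz":0},{"dx":0,"dy":0,"dz":1.2,"wx":0,"wy":0,"wz":0},{"dx":0,"dy":0,"dz":0.45,"wx":0,"wy":0,"wz":0},{"dx":0,"dy":0,"dz":0,"wx":0,"wy":0,"wz":0}]' 0.6
python3 -m inch '[{"dx":0,"dy":0,"dz":0,"wx":0,"wy":0,"wz":0},{"dx":0,"dy":0,"dz":0,"wx":0,"wy":0,"wz":0},{"dx":0,"dy":0,"dz":0,"wx":0,"wy":0,"wz":0},{"dx":0,"dy":0,"dz":0,"wx":0,"wy":0,"wz":0},{"dx":0,"dy":0,"dz":0,"wx":0,"wy":0,"wz":0},{"dx":0,"dy":0,"dz":0,"wx":0,"wy":0,"wz":0}]' 0 50
```

```text
t: 4.0
tcp_pos: [0.4495, -0.2981, 0.0927]
tool_rot: [0.557, 0.831, -0.0, 0.001]
force: [-0.3, 0.1, 0.5]
finger_gap: 0.601
gripper_force: 0.0
t: 4.75
tcp_pos: [0.4496, -0.2981, 0.0931]
tool_rot: [0.557, 0.831, -0.0, 0.001]
force: [-0.8, 0.8, 6.2]
finger_gap: 0.172
gripper_force: 48.7
```

```bash
python3 -m inch '[{"dx":0,"dy":0,"dz":-1,"wx":0,"wy":0,"wz":0},{"dx":0,"dy":0,"dz":-3,"wx":0,"wy":0,"wz":0},{"dx":0,"dy":0,"dz":-4,"wx":0,"wy":0,"wz":0},{"dx":0,"dy":0,"dz":-4,"wx":0,"wy":0,"wz":0},{"dx":0,"dy":0,"dz":-3,"wx":0,"wy":0,"wz":0},{"dx":0,"dy":0,"dz":0,"wx":0,"wy":0,"wz":-7.5},{"dx":0,"dy":0,"dz":0,"wx":0,"wy":0,"wz":-9},{"dx":0,"dy":0,"dz":0,"wx":0,"wy":0,"wz":-9},{"dx":0,"dy":0,"dz":0,"wx":0,"wy":0,"wz":-9},{"dx":0,"dy":0,"dz":0,"wx":0,"wy":0,"wz":-9}]'
python3 -m inch '[{"dx":0,"dy":0,"dz":0,"wx":0,"wy":0,"wz":-9},{"dx":0,"dy":0,"dz":0,"wx":0,"wy":0,"wz":-9},{"dx":0,"dy":0,"dz":0,"wx":0,"wy":0,"wz":-7.5},{"dx":0,"dy":0,"dz":0,"wx":0,"wy":0,"wz":0}]'
python3 - <<'E'
from h import *
s=sense();y=R.from_quat(s['tool_rot']).as_matrix()[:,1];print(np.degrees(np.arctan2(y[1],y[0])),tool([.5598,.1555,.187]))
E
```

```text
t: 6.0
tcp_pos: [0.4488, -0.2974, 0.2422]
tool_rot: [0.207, 0.978, 0.0, -0.0]
force: [-0.6, 0.4, -3.0]
finger_gap: 0.168
gripper_force: 48.8
t: 6.5
tcp_pos: [0.4488, -0.2974, 0.2422]
tool_rot: [-0.011, 1.0, 0.0, -0.0]
force: [-0.5, -0.2, -2.2]
finger_gap: 0.172
gripper_force: 48.7
91.21016493384029 [-12.05  45.05   0.14]
```

```bash
python3 -m inch '[{"dx":-0.6,"dy":2.5,"dz":0,"wx":0,"wy":0,"wz":0},{"dx":-1.2,"dy":4.5,"dz":0,"wx":0,"wy":0,"wz":0},{"dx":-1.35,"dy":5,"dz":0,"wx":0,"wy":0,"wz":0},{"dx":-1.35,"dy":5,"dz":0,"wx":0,"wy":0,"wz":0},{"dx":-1.35,"dy":5,"dz":0,"wx":0,"wy":0,"wz":0},{"dx":-1.35,"dy":5,"dz":0,"wx":0,"wy":0,"wz":0},{"dx":-1.35,"dy":5,"dz":0,"wx":0,"wy":0,"wz":0},{"dx":-1.35,"dy":5,"dz":0,"wx":0,"wy":0,"wz":0},{"dx":-1.35,"dy":5,"dz":0,"wx":0,"wy":0,"wz":0},{"dx":-0.8,"dy":3,"dz":0,"wx":0,"wy":0,"wz":0}]'
python3 -m inch '[{"dx":0,"dy":0,"dz":0,"wx":0,"wy":0,"wz":0}]'
python3 - <<'E'
from h import *
c=cam('wrist');save('wrist','w2.png')
np.save('c2.npy',np.hstack([c[0].ravel(),c[1].ravel(),c[2]]))
print(tool([.5598,.1555,.046+.038]))
E
```

```text
t: 7.75
tcp_pos: [0.5595, 0.1573, 0.2422]
tool_rot: [-0.011, 1.0, 0.0, 0.0]
force: [-0.5, -0.8, -1.9]
finger_gap: 0.176
gripper_force: 48.9
t: 7.88
tcp_pos: [0.5594, 0.157, 0.2421]
tool_rot: [-0.012, 1.0, 0.0, 0.0]
force: [-0.2, -0.5, -1.9]
finger_gap: 0.172
gripper_force: 49.0
[-0.09 -0.   10.4 ]
```

View pics/w2.png

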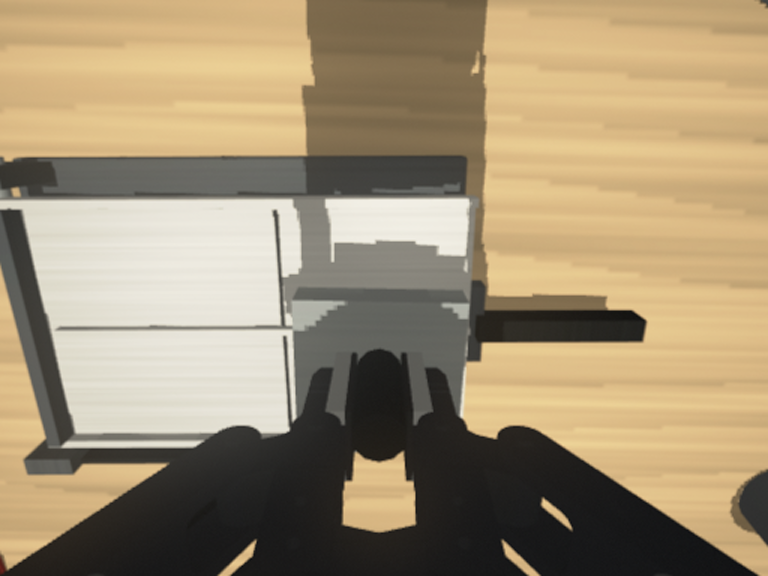

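The sled is held square. The empty lane lies between the rail (row 200) and the rib (row 328), the line crosses the rib at about (284,327), and the handle spans (478..645, 325). I check the plate position from here.

```bash
python3 - <<'E'
from h import *
a=np.load('c2.npy');c=(a[:9].reshape(3,3),a[9:18].reshape(3,3),a[18:])
B=lambda u,v,z:back('wrist',u/1.5,v/1.5,z,c).round(4)
print('X',B(284,327,.049),'lineTop(y=74)',B(277,211,.046),'rib lo',B(58,328,.049),'stopL',B(22,210,.06),'handle tip',B(638,312,.052),B(644,336,.034),'rail',B(300,200,.054), B(80,200,.054))
for n,v in(('X',[.5997,.0984,.049]),('st',[.5598,.1555,.046])):print(n,proj('wrist',v,c)*1.5)
print('sledtop corners',B(293,300,.157+.0),B(468,300,.157))
E
```

```text
X [0.594  0.1008 0.049 ] lineTop(y=74) [0.5243 0.099  0.046 ] rib lo [ 0.5979 -0.0356  0.049 ] stopL [ 0.5247 -0.034   0.06  ] handle tip [0.578  0.3108 0.052 ] [0.6013 0.3287 0.034 ] rail [0.5167 0.1134 0.054 ] [ 0.5196 -0.0059  0.054 ]
X [280.3467532  335.60958767]
st [375.86071686 273.49206122]
sledtop corners [0.5363 0.1266 0.157 ] [0.5348 0.1876 0.157 ]
```

```bash
python3 -m inch '[{"dx":0.15,"dy":0,"dz":2,"wx":0,"wy":0,"wz":0},{"dx":0,"dy":0,"dz":3,"wx":0,"wy":0,"wz":0},{"dx":0,"dy":0,"dz":2.5,"wx":0,"wy":0,"wz":0},{"dx":0,"dy":0,"dz":1.2,"wx":0,"wy":0,"wz":0},{"dx":0,"dy":0,"dz":0.7,"wx":0,"wy":0,"wz":0},{"dx":0,"dy":0,"dz":0.3,"wx":0,"wy":0,"wz":0},{"dx":0,"dy":0,"dz":0.2,"wx":0,"wy":0,"wz":0},{"dx":0,"dy":0,"dz":0,"wx":0,"wy":0,"wz":0}]'
python3 -m inch '[{"dx":0,"dy":0,"dz":0.1,"wx":0,"wy":0,"wz":0},{"dx":0,"dy":0,"dz":0.1,"wx":0,"wy":0,"wz":0},{"dx":0,"dy":0,"dz":0,"wx":0,"wy":0,"wz":0}]'
python3 -c "
from h import *
save('side','s2.png',(210,110,340,230),4)"
```

```text
t: 8.93
tcp_pos: [0.5582, 0.1549, 0.1437]
tool_rot: [-0.011, 1.0, 0.0, 0.0]
force: [0.2, 0.6, -1.5]
finger_gap: 0.169
gripper_force: 49.0
t: 9.3
tcp_pos: [0.558, 0.1548, 0.1412]
tool_rot: [-0.011, 1.0, 0.0, -0.0]
force: [0.8, -0.9, -1.3]
finger_gap: 0.174
gripper_force: 49.0
```

View pics/s2.png

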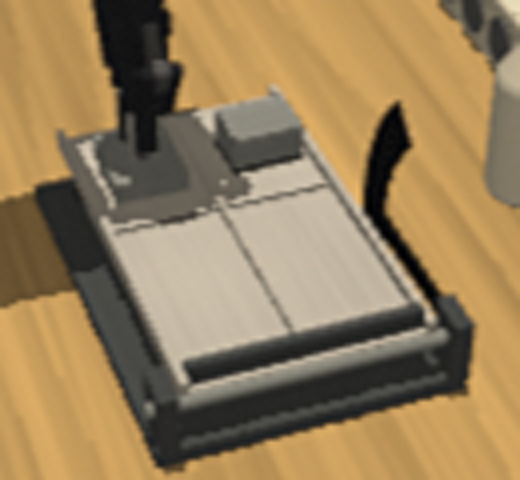

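The sled hovers in the empty lane, near edge at about (150,205), clear of the cross line at row ~225. I lower it gently the last 2 mm and release.

```bash
python3 -m inch '[{"dx":0,"dy":0,"dz":0.1,"wx":0,"wy":0,"wz":0},{"dx":0,"dy":0,"dz":0.05,"wx":0,"wy":0,"wz":0},{"dx":0,"dy":0,"dz":0,"wx":0,"wy":0,"wz":0}]'
python3 -m inch '[{"dx":0,"dy":0,"dz":0.05,"wx":0,"wy":0,"wz":0},{"dx":0,"dy":0,"dz":0,"wx":0,"wy":0,"wz":0}]'
```

```text
t: 9.72
tcp_pos: [0.558, 0.1548, 0.1396]
tool_rot: [-0.011, 1.0, -0.0, -0.0]
force: [0.1, -0.2, -1.7]
finger_gap: 0.17
gripper_force: 49.0
t: 9.98
tcp_pos: [0.558, 0.1548, 0.1392]
tool_rot: [-0.011, 1.0, -0.0, 0.0]
force: [0.2, -0.3, -1.6]
finger_gap: 0.173
gripper_force: 49.0
```

```bash
python3 -m inch '[{"dx":0,"dy":0,"dz":0.05,"wx":0,"wy":0,"wz":0},{"dx":0,"dy":0,"dz":0,"wx":0,"wy":0,"wz":0}]'
python3 -m inch '[{"dx":0,"dy":0,"dz":0.05,"wx":0,"wy":0,"wz":0},{"dx":0,"dy":0,"dz":0,"wx":0,"wy":0,"wz":0}]'
```

```text
t: 10.22
tcp_pos: [0.5581, 0.1548, 0.1392]
tool_rot: [-0.011, 1.0, 0.0, 0.0]
force: [-0.6, 0.2, 3.6]
finger_gap: 0.169
gripper_force: 49.3
t: 10.48
tcp_pos: [0.5581, 0.1548, 0.1391]
tool_rot: [-0.011, 1.0, -0.0, 0.0]
force: [-1.5, 0.2, 6.6]
finger_gap: 0.17
gripper_force: 49.7
```

```bash
python3 -m inch '[{"dx":0,"dy":0,"dz":0,"wx":0,"wy":0,"wz":0},{"dx":0,"dy":0,"dz":0,"wx":0,"wy":0,"wz":0},{"dx":0,"dy":0,"dz":0,"wx":0,"wy":0,"wz":0},{"dx":0,"dy":0,"dz":-0.5,"wx":0,"wy":0,"wz":0},{"dx":0,"dy":0,"dz":-1,"wx":0,"wy":0,"wz":0},{"dx":0,"dy":0,"dz":-2,"wx":0,"wy":0,"wz":0},{"dx":0,"dy":0,"dz":-3,"wx":0,"wy":0,"wz":0},{"dx":0,"dy":0,"dz":-3,"wx":0,"wy":0,"wz":0},{"dx":0,"dy":0,"dz":-2,"wx":0,"wy":0,"wz":0},{"dx":0,"dy":0,"dz":0,"wx":0,"wy":0,"wz":0}]' 0.4
python3 -m inch '[{"dx":0,"dy":2,"dz":0,"wx":0,"wy":0,"wz":0},{"dx":0,"dy":4,"dz":0,"wx":0,"wy":0,"wz":0},{"dx":0,"dy":2,"dz":0,"wx":0,"wy":0,"wz":0},{"dx":0,"dy":0,"dz":0,"wx":0,"wy":0,"wz":9},{"dx":0,"dy":0,"dz":0,"wx":0,"wy":0,"wz":9.5},{"dx":0,"dy":0,"dz":0,"wx":0,"wy":0,"wz":9.5},{"dx":0,"dy":0,"dz":0,"wx":0,"wy":0,"wz":9.5},{"dx":0,"dy":0,"dz":0,"wx":0,"wy":0,"wz":9.5},{"dx":0,"dy":0,"dz":0,"wx":0,"wy":0,"wz":9.5},{"dx":0,"dy":0,"dz":0,"wx":0,"wy":0,"wz":9.5}]'
python3 -m inch '[{"dx":0,"dy":0,"dz":0,"wx":0,"wy":0,"wz":9.5},{"dx":0,"dy":0,"dz":0,"wx":0,"wy":0,"wz":9.5},{"dx":0,"dy":0,"dz":0,"wx":0,"wy":0,"wz":5},{"dx":0,"dy":0,"dz":0,"wx":0,"wy":0,"wz":0}]' 0.5
python3 - <<'E'
from h import *
s=sense();y=R.from_quat(s['tool_rot']).as_matrix()[:,1];print(np.degrees(np.arctan2(y[1],y[0])),tool([.5955,.2714,.1]))
c=cam('wrist');im=eyes.snapshot('wrist');sd=eyes.snapshot('side')[110:230,210:340]
o=np.zeros((576,800,3),np.uint8);o[:384,:512]=im;o[:288,520:]=0
o=np.hstack([im,np.zeros((384,8,3),np.uint8)]);sd=cv2.resize(sd,(280,258));p=np.zeros((384,280,3),np.uint8);p[:258]=sd
cv2.imwrite('pics/w3.png',np.hstack([o,p])[:,:,::-1])
np.save('c3.npy',np.hstack([c[0].ravel(),c[1].ravel(),c[2]]))
E
```

```text
t: 11.72
tcp_pos: [0.559, 0.1549, 0.2556]
tool_rot: [-0.011, 1.0, 0.0, 0.003]
force: [-0.5, 0.3, -0.4]
finger_gap: 0.401
gripper_force: 0.0
t: 12.98
tcp_pos: [0.5556, 0.2353, 0.2522]
tool_rot: [0.537, 0.844, -0.001, -0.001]
force: [0.8, 0.5, 0.1]
finger_gap: 0.399
gripper_force: 0.0
t: 13.48
tcp_pos: [0.5557, 0.2352, 0.2523]
tool_rot: [0.698, 0.716, -0.001, -0.0]
force: [-0.2, -0.4, 0.5]
finger_gap: 0.504
gripper_force: 0.0
1.393805862255824 [3.53 4.09 9.82]
```

View pics/w3.png

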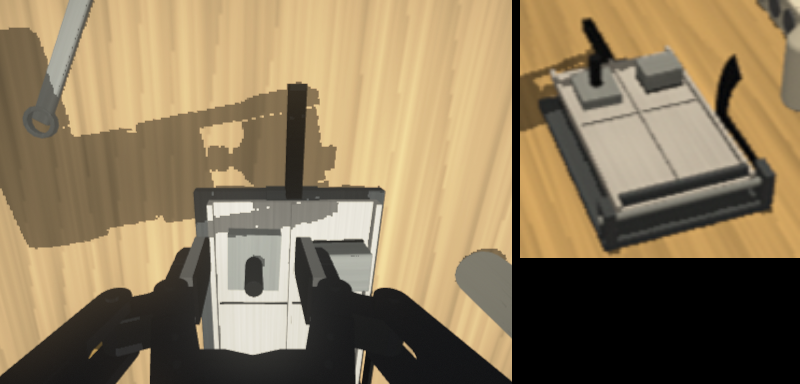

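The sled stands in its lane uphill of the line, clear of rail and rib. The handle runs from (296,85) to (294,197) in the wrist view.

```bash
cat > prof.py <<'E'
from h import *
H=np.array([.6013,-.0575,.040]);u=np.array([-.024,.9997,0]);v=np.array([-.9997,-.024,0]);k=np.array([0,0,1.])
def pp(x,y,z,th): return H+v*y+x*(u*np.cos(th)+k*np.sin(th))+z*(k*np.cos(th)-u*np.sin(th))
def tilt():
    s=sense();g=np.array(s['tcp_pos'])+R.from_quat(s['tool_rot']).apply([0,0,.054])-H
    return np.arctan2(g[2],g@u)-.009
def sledx(th,img=None,c=None):
    im=eyes.snapshot('side') if img is None else img; c=c or cam('side'); g=cv2.GaussianBlur(cv2.cvtColor(im,cv2.COLOR_RGB2GRAY),(3,3),0)
    xs=np.arange(.045,.26,.002); val=np.array([g[tuple(int(round(a)) for a in proj('side',pp(x,.038,.034,th),c)[::-1])] for x in xs])
    return xs,val,im
E
python3 - <<'E'
from prof import *
a=np.load('c3.npy');c=(a[:9].reshape(3,3),a[9:18].reshape(3,3),a[18:])
for q in((296,88),(295.5,140),(294,190)): p=back('wrist',*q,.052,c);print(p.round(4))
p=back('wrist',295.5,140,.052,c)
xs,val,_=sledx(0);print(val)
E
```

```text
[0.5887 0.3142 0.052 ]
[0.5911 0.2718 0.052 ]
[0.5928 0.2266 0.052 ]
[186 186 187 187 187 188 188 188 188 188 188 187 187 188 187 187 187 187
 187 187 187 187 186 186 186 186 185 185 185 185 185 185 186 186 182 182
 159 157 141 141 141 168 168 185 185 186 186 183 183 154 154 104 104 104
  72  72  75  75  98  98 125 125 128 137 137 137 137 136 136 136 103 103
  61  61  40  13  13  16  16  11  11  11  10  10  10  10  11  11  22  20
  20  18  18  39  34  34  33  61  61  62  62  62  79  79  83  83 112 112]
```

```bash
python3 -c "
from h import *
print(tool([.593,.2714,.043]))"
```

```text
[ 3.56  3.81 15.57]
```

```bash
python3 -m inch '[{"dx":1.56,"dy":1.81,"dz":0,"wx":0,"wy":0,"wz":0},{"dx":2,"dy":2,"dz":1,"wx":0,"wy":0,"wz":0},{"dx":0,"dy":0,"dz":3,"wx":0,"wy":0,"wz":0},{"dx":0,"dy":0,"dz":4,"wx":0,"wy":0,"wz":0},{"dx":0,"dy":0,"dz":3.5,"wx":0,"wy":0,"wz":0},{"dx":0,"dy":0,"dz":2.5,"wx":0,"wy":0,"wz":0},{"dx":0,"dy":0,"dz":1.5,"wx":0,"wy":0,"wz":0},{"dx":0,"dy":0,"dz":0,"wx":0,"wy":0,"wz":0}]' 0.5
python3 -m inch '[{"dx":0,"dy":0,"dz":0,"wx":0,"wy":0,"wz":0},{"dx":0,"dy":0,"dz":0,"wx":0,"wy":0,"wz":0},{"dx":0,"dy":0,"dz":0,"wx":0,"wy":0,"wz":0},{"dx":0,"dy":0,"dz":0,"wx":0,"wy":0,"wz":0},{"dx":0,"dy":0,"dz":0,"wx":0,"wy":0,"wz":0},{"dx":0,"dy":0,"dz":0,"wx":0,"wy":0,"wz":0}]' 0 40
python3 -c "
from prof import *
print(tilt(),sledx(tilt())[1][60:90])"
```

```text
t: 14.62
tcp_pos: [0.5929, 0.2711, 0.0972]
tool_rot: [0.699, 0.715, -0.001, -0.001]
force: [0.7, -0.1, 0.8]
finger_gap: 0.5
gripper_force: 0.0
t: 15.38
tcp_pos: [0.5924, 0.2714, 0.0996]
tool_rot: [0.699, 0.715, -0.001, -0.001]
force: [-4.9, 0.8, 6.1]
finger_gap: 0.157
gripper_force: 41.0
0.008033188657415027 [127 127 139 139 140 140 138 138 138 126 105  63  63  41  41  14  16  16
  22  10  10  10  10  10  11  12  12  12  29  29]
```

```bash
python3 -m inch '[{"dx":-0.02,"dy":0,"dz":-0.12,"wx":0,"wy":0.2,"wz":0},{"dx":-0.05,"dy":0,"dz":-0.29,"wx":0,"wy":0.5,"wz":0},{"dx":-0.07,"dy":0,"dz":-0.4,"wx":0,"wy":0.7,"wz":0},{"dx":-0.07,"dy":0,"dz":-0.4,"wx":0,"wy":0.7,"wz":0},{"dx":-0.07,"dy":0,"dz":-0.4,"wx":0,"wy":0.7,"wz":0},{"dx":-0.07,"dy":0,"dz":-0.4,"wx":0,"wy":0.7,"wz":0},{"dx":-0.07,"dy":0,"dz":-0.4,"wx":0,"wy":0.7,"wz":0},{"dx":-0.07,"dy":0,"dz":-0.4,"wx":0,"wy":0.7,"wz":0},{"dx":-0.05,"dy":0,"dz":-0.29,"wx":0,"wy":0.5,"wz":0},{"dx":0,"dy":0,"dz":0,"wx":0,"wy":0,"wz":0}]'
python3 - <<'E'
from prof import *
t=tilt();xs,val,im=sledx(t);print(t,xs[np.argmax(val<30)],val[50:])
y=R.from_quat(sense()['tool_rot']).as_matrix()[:,2];print(y)
for n,p in(('handle',pp(.33,0,.003,t)),):print(p)
E
```

```text
t: 16.68
tcp_pos: [0.5926, 0.2644, 0.1292]
tool_rot: [0.698, 0.714, 0.032, -0.035]
force: [-3.5, 3.0, -8.2]
finger_gap: 0.149
gripper_force: 39.5
0.09879320583771856 0.19700000000000012 [186 182 146 146  95  85  70  70  79  82 108 108 133 134 140 140 141 139
 131 131 107  83  46  46  32  32  13  13  16  16   9   9   9   9  11  11
  11  11  11  24  24  23  23  68  68  65  65 121 123 123 136 136 162 162
 163 163 162 162]
[-0.00453709  0.09437406 -0.99552647]
[0.59342572 0.27049657 0.07553412]
```

```bash
cat > chk.py <<'E'
from prof import *
import sys
t=tilt();xs,val,im=sledx(t);x=xs[np.argmax(val<30)];f=sense()
print('tilt %.4f sled-edge %.3f F %s gap %.3f t %.2f'%(t,x,np.round(f['force'],1),f['finger_gap'],f['t']));sys.exit(int(x<.188))
E
r(){ python3 chk.py; }
python3 -m inch '[{"dx":-0.04,"dy":0,"dz":-0.23,"wx":0,"wy":0.4,"wz":0},{"dx":-0.04,"dy":0,"dz":-0.23,"wx":0,"wy":0.4,"wz":0},{"dx":-0.04,"dy":0,"dz":-0.23,"wx":0,"wy":0.4,"wz":0},{"dx":-0.04,"dy":0,"dz":-0.23,"wx":0,"wy":0.4,"wz":0},{"dx":-0.04,"dy":0,"dz":-0.23,"wx":0,"wy":0.4,"wz":0},{"dx":-0.04,"dy":0,"dz":-0.23,"wx":0,"wy":0.4,"wz":0},{"dx":0,"dy":0,"dz":0,"wx":0,"wy":0,"wz":0}]' >/dev/null && r &&
python3 -m inch '[{"dx":-0.025,"dy":0,"dz":-0.145,"wx":0,"wy":0.25,"wz":0},{"dx":-0.025,"dy":0,"dz":-0.145,"wx":0,"wy":0.25,"wz":0},{"dx":-0.025,"dy":0,"dz":-0.145,"wx":0,"wy":0.25,"wz":0},{"dx":-0.025,"dy":0,"dz":-0.145,"wx":0,"wy":0.25,"wz":0},{"dx":0,"dy":0,"dz":0,"wx":0,"wy":0,"wz":0}]' >/dev/null && r &&
python3 -m inch '[{"dx":-0.025,"dy":0,"dz":-0.145,"wx":0,"wy":0.25,"wz":0},{"dx":-0.025,"dy":0,"dz":-0.145,"wx":0,"wy":0.25,"wz":0},{"dx":-0.025,"dy":0,"dz":-0.145,"wx":0,"wy":0.25,"wz":0},{"dx":-0.025,"dy":0,"dz":-0.145,"wx":0,"wy":0.25,"wz":0},{"dx":0,"dy":0,"dz":0,"wx":0,"wy":0,"wz":0}]' >/dev/null && r
```

```text
tilt 0.1403 sled-edge 0.197 F [-3.4  3.8 -8.4] gap 0.156 t 17.65
tilt 0.1578 sled-edge 0.199 F [-4.1  4.6 -9.1] gap 0.153 t 18.32
tilt 0.1753 sled-edge 0.199 F [-4.5  3.2 -9.5] gap 0.158 t 19.00
```

Works well. I continue in 1° steps, stopping automatically on slip.

```bash
r(){ python3 chk.py; }
python3 -m inch '[{"dx":-0.025,"dy":0,"dz":-0.145,"wx":0,"wy":0.25,"wz":0},{"dx":-0.025,"dy":0,"dz":-0.145,"wx":0,"wy":0.25,"wz":0},{"dx":-0.025,"dy":0,"dz":-0.145,"wx":0,"wy":0.25,"wz":0},{"dx":-0.025,"dy":0,"dz":-0.145,"wx":0,"wy":0.25,"wz":0},{"dx":0,"dy":0,"dz":0,"wx":0,"wy":0,"wz":0}]' >/dev/null && r &&
python3 -m inch '[{"dx":-0.025,"dy":0,"dz":-0.145,"wx":0,"wy":0.25,"wz":0},{"dx":-0.025,"dy":0,"dz":-0.145,"wx":0,"wy":0.25,"wz":0},{"dx":-0.025,"dy":0,"dz":-0.145,"wx":0,"wy":0.25,"wz":0},{"dx":-0.025,"dy":0,"dz":-0.145,"wx":0,"wy":0.25,"wz":0},{"dx":0,"dy":0,"dz":0,"wx":0,"wy":0,"wz":0}]' >/dev/null && r &&
python3 -m inch '[{"dx":-0.025,"dy":0,"dz":-0.145,"wx":0,"wy":0.25,"wz":0},{"dx":-0.025,"dy":0,"dz":-0.145,"wx":0,"wy":0.25,"wz":0},{"dx":-0.025,"dy":0,"dz":-0.145,"wx":0,"wy":0.25,"wz":0},{"dx":-0.025,"dy":0,"dz":-0.145,"wx":0,"wy":0.25,"wz":0},{"dx":0,"dy":0,"dz":0,"wx":0,"wy":0,"wz":0}]' >/dev/null && r &&
python3 -m inch '[{"dx":-0.025,"dy":0,"dz":-0.145,"wx":0,"wy":0.25,"wz":0},{"dx":-0.025,"dy":0,"dz":-0.145,"wx":0,"wy":0.25,"wz":0},{"dx":-0.025,"dy":0,"dz":-0.145,"wx":0,"wy":0.25,"wz":0},{"dx":-0.025,"dy":0,"dz":-0.145,"wx":0,"wy":0.25,"wz":0},{"dx":0,"dy":0,"dz":0,"wx":0,"wy":0,"wz":0}]' >/dev/null && r
```

```text
tilt 0.1930 sled-edge 0.199 F [ -3.8   3.5 -10. ] gap 0.158 t 19.68
tilt 0.2106 sled-edge 0.197 F [-3.5  4.1 -9.8] gap 0.156 t 20.35
tilt 0.2283 sled-edge 0.197 F [-3.2  3.4 -9. ] gap 0.151 t 21.02
tilt 0.2460 sled-edge 0.191 F [-3.6  3.5 -8.4] gap 0.157 t 21.70
```

```bash
python3 -m inch '[{"dx":0,"dy":0,"dz":0,"wx":0,"wy":0,"wz":0},{"dx":0,"dy":0,"dz":0,"wx":0,"wy":0,"wz":0}]' >/dev/null; python3 chk.py;python3 -m inch '[{"dx":0,"dy":0,"dz":0,"wx":0,"wy":0,"wz":0},{"dx":0,"dy":0,"dz":0,"wx":0,"wy":0,"wz":0},{"dx":0,"dy":0,"dz":0,"wx":0,"wy":0,"wz":0},{"dx":0,"dy":0,"dz":0,"wx":0,"wy":0,"wz":0}]' >/dev/null; python3 chk.py
```

```text
tilt 0.2460 sled-edge 0.169 F [-4.7  3.2 -9.4] gap 0.161 t 22.00
tilt 0.2460 sled-edge 0.091 F [ -4.3   3.  -10.1] gap 0.155 t 22.55
```

It slipped at about 0.24 rad and is sliding. I wait, then check.

```bash
python3 -m inch '[{"dx":0,"dy":0,"dz":0,"wx":0,"wy":0,"wz":0},{"dx":0,"dy":0,"dz":0,"wx":0,"wy":0,"wz":0},{"dx":0,"dy":0,"dz":0,"wx":0,"wy":0,"wz":0},{"dx":0,"dy":0,"dz":0,"wx":0,"wy":0,"wz":0},{"dx":0,"dy":0,"dz":0,"wx":0,"wy":0,"wz":0},{"dx":0,"dy":0,"dz":0,"wx":0,"wy":0,"wz":0}]' >/dev/null; python3 chk.py; python3 -c "
from h import *
save('side','s4.png',(200,90,340,230),4)"
```

```text
tilt 0.2459 sled-edge 0.045 F [ -3.8   2.8 -10.4] gap 0.157 t 23.35
```

View pics/s4.png

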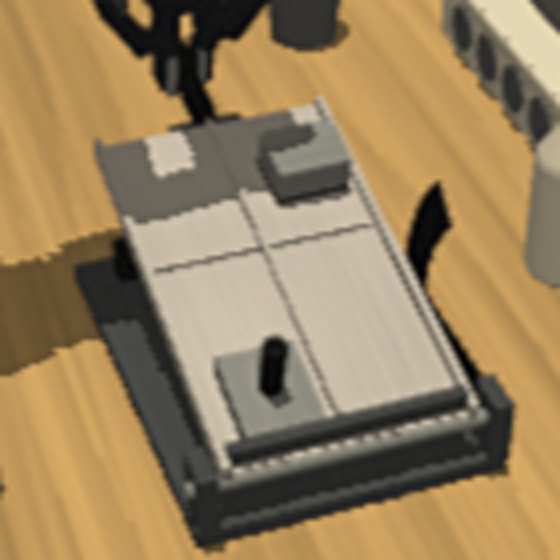

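The sled rests on the stop (post at (272,365)) and the reference block is still in place at (305,165). I open the gripper and back off along the tool axis.

```bash
python3 -m inch '[{"dx":0,"dy":0,"dz":0,"wx":0,"wy":0,"wz":0},{"dx":0,"dy":0,"dz":0,"wx":0,"wy":0,"wz":0},{"dx":0,"dy":0,"dz":0,"wx":0,"wy":0,"wz":0},{"dx":0,"dy":0,"dz":0,"wx":0,"wy":0,"wz":0},{"dx":0,"dy":0,"dz":-0.5,"wx":0,"wy":0,"wz":0},{"dx":0,"dy":0,"dz":-1.5,"wx":0,"wy":0,"wz":0},{"dx":0,"dy":0,"dz":-2.5,"wx":0,"wy":0,"wz":0},{"dx":0,"dy":0,"dz":-3,"wx":0,"wy":0,"wz":0},{"dx":1,"dy":0,"dz":-3,"wx":0,"wy":0,"wz":0},{"dx":1,"dy":0,"dz":-2,"wx":0,"wy":0,"wz":0}]' 0.5
python3 -m inch '[{"dx":0,"dy":0,"dz":0,"wx":0,"wy":0,"wz":0},{"dx":0,"dy":0,"dz":0,"wx":0,"wy":0,"wz":0}]'
python3 -c "
from h import *
save('side','s5.png',(200,90,340,230),4)"
```

```text
t: 24.65
tcp_pos: [0.5948, 0.2375, 0.3045]
tool_rot: [0.694, 0.71, 0.085, -0.085]
force: [-0.4, -0.7, -0.4]
finger_gap: 0.499
gripper_force: 0.0
t: 24.9
tcp_pos: [0.5937, 0.2376, 0.3012]
tool_rot: [0.694, 0.71, 0.083, -0.086]
force: [-1.0, -1.0, -0.6]
finger_gap: 0.5
gripper_force: 0.0
```

View pics/s5.png

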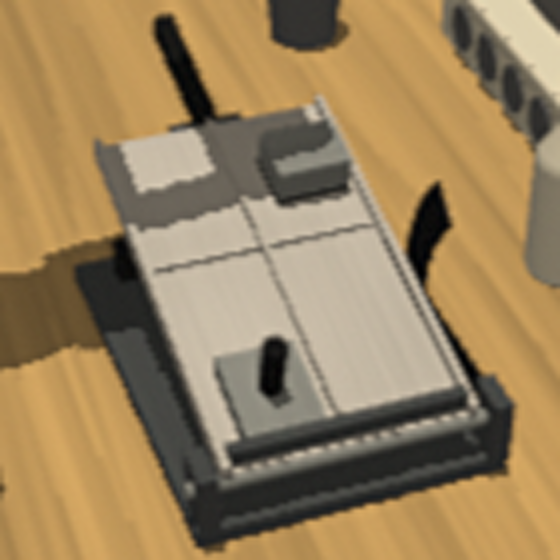

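The plate stays at its angle, the sled is on the stop, the reference block has not moved, and the gripper is clear.

```bash
python3 -c "
from h import *
print(workorder.sign_off())"
```

```text
the job is handed in; nothing more can be done
None
```

The slip test is done and handed in after about 25 s: the sled slid to the stop by itself at about 0.24 rad, the reference block stayed where it was, and the plate stands at that angle with the gripper clear.

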